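Lock the tube rack down on the bench shaker with its hairpin clip

ROBOT

A 6-joint arm with a two-finger parallel gripper is mounted at the origin on a cart in front of the work surface, level with it; the furniture and walls round the work are solid. World frame = base frame: x ahead of the robot, y to its left, z up, the work surface at z = 0. Lengths are in mm, angles in rad, forces in N, time in s.
With the tool pointing down it reaches from about 350 to 875 mm from the base axis. Payload 4.2 kg.
Tool frame: the origin (TCP) lies at the very end of the fingers, on their centre line; the grasp point (between the pads) lies arm.grip_point_offset behind it (arm.grip_point_offset is the distance from the TCP to the grasp point, in mm); z points along the fingers, y is the line along which they close (so a half turn about z gives the same grasp; the last joint's range is limited). The gripper opens to 85 mm and grips with 20 to 120 N. Pads are 22 mm wide; open, the fingers measure 114 mm over their backs; the gripper's body (76 mm by 85 mm) begins 54 mm behind the grasp point. The pads swing forward as they close: fully open they stand 13 mm farther back than shut.
Start: joints at [1.574, 0.385, 0.008, 0, -1.194, -0.259], TCP at [158.105, 604.65, 198.712] pointing down, gripper open.
Joint ranges: [-3.14, 3.14], [-1.21, 2.06], [-1.07, 1.41], [-3.16, 2.05], [-2.99, -0.16], [-3.1, 3.1]. Speed limits (rad/s): [2.79, 2.79, 3.14, 3.14, 3.14, 3.14].

INTERFACE

Orientations are given as a unit quaternion [x, y, z, w].
In Python, from bench import arm, cams, ticket gives the robot as it stands.
- The arm moves only by the tool servo_tool, never from a script. Its argument "commands" is a list that holds one entry, the list of rows, each a list of 7 numbers: the closure in counts, from 0 (fully open) to 255 (shut), then the shift along the tool's x, y, z in m, then the turn, a rotation vector about the tool's x, y, z in degrees. In form: [[[grip, x, y, z, ax, ay, az], ...]]. A call has 1 to 10 rows; each row shifts and turns the commanded pose from where the row before left it, along the tool's axes as they then stand; what a row does not reach is not made up. A row lasts 1/12 s, in which the tool goes at most 41.7 mm and 7.16 degrees, less where a joint would pass 70% of its speed; a pose out of reach is approached as far as the arm can. A call with a gripper value outside its range is refused whole. The fingers move at their own pace and stop on an object; the grip force is fixed at half the most. Time passes only in rows, so rows that do not move let the fingers close. It gives the time, the measured TCP pose, the force, the opening and the grip force at its end, in the units of the state.
- arm.read_state(): the state, without advancing time (a new reading comes with each control period).
- cams.get_image(name): name is "side" or "top" or "wrist"; returns a dict with "frame" (400x640x3 uint8, blue, green, red), "K" (3x3 intrinsics, pixels), "k1" (the pictures are not rectified: a ray, as slopes to the right and down, at radius r is drawn at 1 + k1 r^2 times it, then the intrinsics apply), "T" (4x4, takes a point from camera to world coordinates). Camera axes: x right, y up, looking along -z (the intrinsics and any distortion apply to the point x, -y, -z); pixel columns grow to the right and rows downward; lengths in mm; the calibration is good to about 2 mm. A picture is of the moment at which its call begins. There is no depth.
- ticket.job_done(): hands the job in; it is judged then, once.
The state is a dict: "clock": time; "joints": joint angles; "joint_vel": joint speeds; "joint_efforts": joint torques, N m; "position": TCP position; "ee_rot": TCP orientation; "contact_force": force on the tool from outside, world axes, zero at the start; "wrist_torque": the same for the moment, N m; "gripper_width": finger opening in mm; "grasp_force": force on a finger pad.
Only numpy, scipy, OpenCV 4.12 (cv2) and the standard library are available. Lean on these libraries where they do the work, as an engineer would, in place of code of your own. Each camera call takes 0.05 s, during which the arm holds its last target. There are 200 camera calls.

TASK

Get the tube rack ready for shaking: swing the hold-down bar fully down over the rack so that its forked end sits round the lock post, then take the hairpin clip by its orange grip and push it sideways, square from the front, onto the neck of the post between bar and domed head until it snaps home, and let go. Ease the clip on and feel for the snap: the platform rolls back under your push until it meets its stop, and only then does the clip go over; do not ram it. Leave the bottles, the timer and the dish where they stand.

Things in the scene. Friction and masses are not known exactly. Their poses are not given: they have to be found in the camera images.
- shaker: White bench shaker, housing 190 x 250 x 62 mm, fixed to the bench, control panel on its front (-x) side. Origin: centre of its underside; x points from the panel to the back, y to the left. An aluminium platform (150 x 256 mm, top 80 mm above the bench) runs on guide rods on top of it.
- platform_mid (a point): Middle of the platform's top face, 80 mm above the bench; axes as the shaker's. The motor is off: the platform slides along the shaker's x under a push of about 4 N, and stays where it is left, until it meets the drive yoke hidden under it, a hard stop. Where the drive stopped is not seen: the platform may roll back anything from 12 to 30 mm.
- rack: Blue tube rack, 78 x 129 x 65 mm (top 147 mm above the bench), fixed on the platform under the bar; six capped tubes (16 mm wide, tops 194 mm above the bench) stand in its middle and left, 22 mm in front of and behind the bar's middle line. Origin: centre of its underside.
- post_neck (a point): Point on the axis of the steel lock post on the platform, 95 mm to the right (-y) of platform_mid, at the height of the top face of the closed bar (153 mm above the bench); axes as the shaker's; moves with the platform. From here up the post is a neck of 12 mm diameter, free for 8.5 mm, then comes its domed head (20 mm diameter, 11 mm high).
- bar (a joint): Angle of the steel hold-down bar (rad): 0 = fully down, larger = raised (at most 1.3). A stiff hinge keeps it where it is left; about 2 N at the knob moves it. The hinge axis is along the shaker's x, 190 mm to the left (+y) of the post, 2 mm lower than post_neck. Bar 4 mm thick, its end a flat fork 46 mm wide (along x) with a 21 mm slot that comes down round the neck; the clip slides on its tines.
- bar_knob (a point): Centre of the black ball knob (32 mm) on the bar, 139 mm from the hinge axis along the bar and 18 mm to its upper side; with the bar down it stands 51 mm to the left (+y) of the post and 16 mm above post_neck. It can be pinched from above with the fingers in front and behind (along the shaker's x) and turns between them as the bar swings.
- clip: Hairpin spring clip: two legs of 4 mm steel wire, side by side in one plane, in a moulded orange grip 32 mm long (x -16 to +16 mm), 12 mm wide (y), 22 mm high. Lies flat on the bench. Origin: centre of the grip's underside; x along the legs to the open end, y across, z up. Legs and grip have their undersides level (within 0.5 mm).
- clip_mouth (a point): Open end of the clip, between the leg tips, 56 mm ahead of the clip's origin, 2.5 mm above its underside. The legs flare to a 21 mm wide mouth here and pinch in to 6 mm at the bulges 18 mm behind it (x = 38 mm). The neck spreads them; passing the bulges takes a push of about 6 to 12 N (more than the platform needs to slide; twice that is ramming), then the force drops and the clip jumps forward.
- clip_seat (a point): Middle of the clip's pocket (15 mm wide, behind the bulges), 28.3 mm ahead of the clip's origin along its x, 2.5 mm above its underside; lies on the post's axis when the clip is home (2.5 mm either way along x is normal). 2.3 mm beyond that the grip's end meets the post's head and the clip stops hard.
- dropper_0: Brown dropper bottle with white cap, 31 mm wide, 88 mm high, standing; origin at the centre of its underside.
- dropper_1: Brown dropper bottle with dark cap, 31 mm wide, 88 mm high, standing; origin at the centre of its underside.
- dropper_2: White dropper bottle with red cap, 31 mm wide, 88 mm high, standing; origin at the centre of its underside.
- timer: Small cream bench timer, 64 x 64 x 20 mm, lying flat; origin at the centre of its underside.
- plate_read: Pink culture dish, 93 mm diameter, 16 mm high, lying flat to the left of the shaker; origin at the centre of its underside.
Things that resemble listed ones, but are neither listed nor needed, are in the scene too. Of the things shaped like the clip, the steel one is meant.

How it is judged:
By the outcome, as a careful person would: the job done as asked, in the order asked, and still so for the second after the job is handed in, with the robot touching nothing.
It also fails if it takes over 64 s, if anything falls off the work surface, if the arm or the gripper's body presses on something with over 40 N, if the wrist force passes 120 N, or if a joint passes its speed limit or range.

## Working session

There is one attempt and no reset: what is moved stays moved. The work goes in short steps, Python scripts to look and compute and a tool call to move; the robot and the scene stay as the last step left them, time stands still between calls to the robot, and variables do not carry over. Pictures are saved under pics/ and viewed, at most 10 in all, crops included, and the job is handed in when it is done.

Besides the shell and the picture viewer there is one more tool, called after ">>>" by a JSON object that holds its "name" and its "arguments". servo_tool: Moves the arm, as the interface text tells. Its arguments: {"type":"object","properties":{"commands":{"type":"array","items":{"type":"array","items":{"type":"array","items":{"type":"number"}}}}},"required":["commands"]}

```bash
mkdir -p pics
python3 - <<'E'
from bench import arm,cams
import cv2,numpy as np
for n in ["side","top","wrist"]:
    d=cams.get_image(n); cv2.imwrite(f"pics/{n}0.png",d["frame"]); print(n,d["K"].tolist(),d["k1"],np.round(d["T"],3).tolist())
print(arm.read_state(),arm.grip_point_offset)
E
```

```text
side [[390.00286307161565, 0.0, 316.51429491866463], [0.0, 390.00286307161565, 200.9593715040668], [0.0, 0.0, 1.0]] -0.041036719078906166 [[0.807, 0.373, -0.458, 103.085], [-0.591, 0.482, -0.647, -691.262], [-0.02, 0.792, 0.61, 758.576], [0.0, 0.0, 0.0, 1.0]]
top [[434.5428216039286, 0.0, 317.14542089634256], [0.0, 434.5428216039286, 207.9649987453524], [0.0, 0.0, 1.0]] -0.04677380902703648 [[0.027, 0.986, -0.167, 396.461], [-1.0, 0.03, 0.01, -0.607], [0.015, 0.166, 0.986, 1309.142], [0.0, 0.0, 0.0, 1.0]]
wrist [[328.13146449037816, 0.0, 313.2967487594774], [0.0, 328.13146449037816, 201.3854133458084], [0.0, 0.0, 1.0]] -0.05856673059318304 [[-0.253, 0.925, 0.285, 230.503], [-0.968, -0.242, -0.072, 585.731], [0.002, -0.294, 0.956, 373.182], [0.0, 0.0, 0.0, 1.0]]
{'clock': 0.15, 'joints': array([ 1.57356994e+00,  3.85385511e-01,  6.96226040e-03, -3.30403003e-04,
       -1.19398993e+00, -2.58595960e-01]), 'joint_vel': array([-0.00100997, -0.00158331,  0.0046768 ,  0.0012813 ,  0.0002552 ,
       -0.00075481]), 'joint_efforts': array([-2.23888669e-04, -3.92678154e+01,  1.88580608e+01,  4.18868914e+00,
       -3.43330939e-03, -1.29402515e-06]), 'position': array([158.02331296, 604.19919209, 197.88156247]), 'ee_rot': array([ 9.91822406e-01, -1.27623032e-01, -4.69046442e-05,  8.21542978e-04]), 'contact_force': array([ 0.24215433, -0.66585517,  0.22148885]), 'wrist_torque': array([-0.00849789,  0.01849979,  0.00441394]), 'grasp_force': 0.0, 'gripper_width': 85.6277832739426} 18.700000000000003
```

View pics/side0.png

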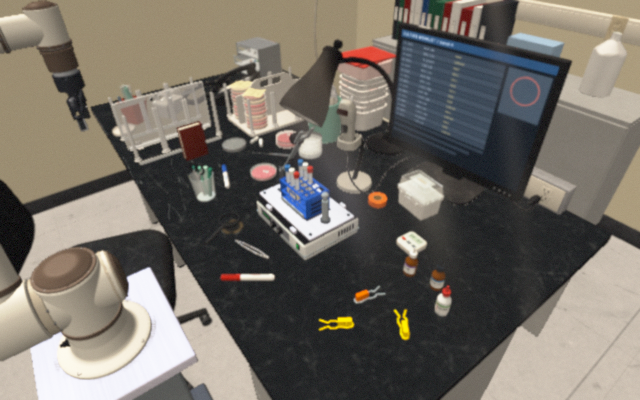

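View pics/top0.png

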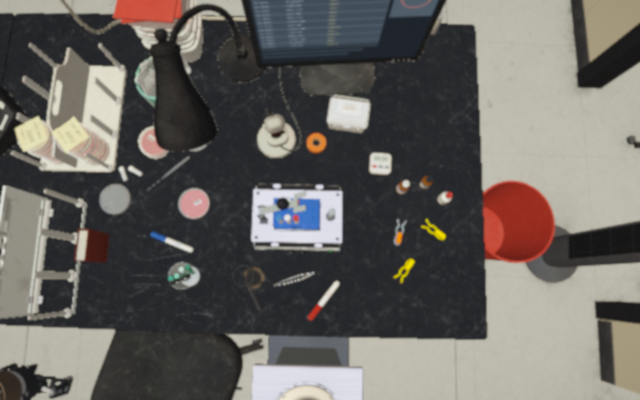

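Side: steel clip with orange grip at about (368,295), shaker at about (306,215). Top: clip at (399,233), shaker at (297,217), knob about (284,204), post about (331,214). Next I'll zoom in to get accurate pixel positions.

```bash
cat > h.py <<'E'
import numpy as np,cv2
from bench import arm,cams
from scipy.optimize import least_squares
def grab(n,save=None):
    d=cams.get_image(n)
    if save: cv2.imwrite(f"pics/{save}.png",d["frame"])
    return d
def dist(d): return np.array([d["k1"],0,0,0,0.])
def proj(d,P):
    T=np.array(d["T"]);p=(np.atleast_2d(P)-T[:3,3])@T[:3,:3]; p=p*[1,-1,-1]
    return cv2.projectPoints(p.reshape(-1,1,3),np.zeros(3),np.zeros(3),np.array(d["K"]),dist(d))[0].reshape(-1,2)
def ray(d,uv):
    s=cv2.undistortPoints(np.array(uv,float).reshape(1,1,2),np.array(d["K"]),dist(d)).ravel()
    T=np.array(d["T"]); v=T[:3,:3]@[s[0],-s[1],-1]; return T[:3,3],v/np.linalg.norm(v)
def at_z(d,uv,z):
    o,v=ray(d,uv); return o+v*(z-o[2])/v[2]
def tri(*obs):
    A=np.zeros((3,3));b=np.zeros(3);R=[]
    for d,uv in obs:
        o,v=ray(d,uv);M=np.eye(3)-np.outer(v,v);A+=M;b+=M@o;R.append((o,M))
    X=np.linalg.solve(A,b); return X,[round(float(np.linalg.norm(M@(X-o))),1) for o,M in R]
def crop(f,x0,y0,w,h,k):
    c=cv2.resize(f[y0:y0+h,x0:x0+w],None,fx=k,fy=k,interpolation=cv2.INTER_CUBIC)
    for x in range((x0+9)//10*10,x0+w,10):
        cv2.line(c,((x-x0)*k,0),((x-x0)*k,6 if x%50 else 14),(0,255,255),1)
        if x%20==0: cv2.putText(c,str(x),((x-x0)*k+2,16),0,.38,(0,255,255),1)
    for y in range((y0+9)//10*10,y0+h,10):
        cv2.line(c,(0,(y-y0)*k),(6,(y-y0)*k),(0,255,255),1)
        if y%20==0: cv2.putText(c,str(y),(8,(y-y0)*k+4),0,.38,(0,255,255),1)
    return c
E
python3 - <<'E'
import cv2,numpy as np
from h import crop
s=cv2.imread("pics/side0.png");t=cv2.imread("pics/top0.png")
a=np.hstack([crop(s,250,125,115,135,4) if 0 else crop(s,250,140,110,120,4)[:,:400],crop(s,340,250,80,60,5)[:300,:400]]) if 0 else None
c=np.zeros((600,800,3),np.uint8)
def put(im,x,y): c[y:y+im.shape[0],x:x+im.shape[1]]=im
put(crop(s,250,140,110,75,4)[:300],0,0); put(crop(s,345,280,50,30,7)[:,:350],445,0)
put(crop(t,245,175,105,75,4),0,302); put(crop(t,385,210,50,42,7),445,302)
cv2.imwrite("pics/z1.png",c)
E
```

```text
Traceback (most recent call last):
ValueError: could not broadcast input array from shape (300,420,3) into shape (298,420,3)
```

Run:
```python
import cv2,numpy as np
from h import crop
s=cv2.imread("pics/side0.png");t=cv2.imread("pics/top0.png")
c=np.zeros((600,800,3),np.uint8)
def put(im,x,y): c[y:y+im.shape[0],x:x+im.shape[1]]=im
put(crop(s,250,150,110,75,4),0,0); put(crop(s,345,280,50,30,7),445,0)
put(crop(t,245,178,105,74,4),0,302); put(crop(t,385,210,50,42,7),445,302)
cv2.imwrite("pics/z1.png",c)
```

```text
(no output)
```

View pics/z1.png

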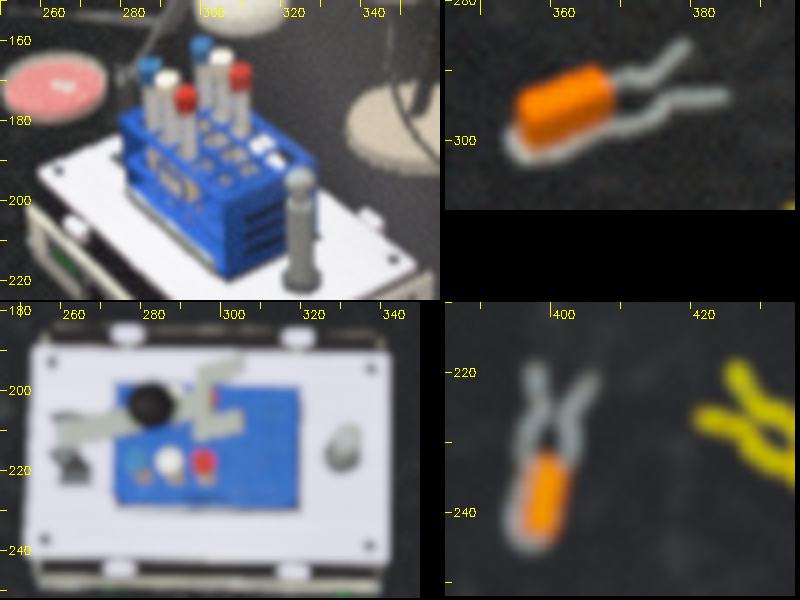

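Run:
```python
from h import *
s=grab("side");t=grab("top")
np.set_printoptions(precision=1,suppress=True)
print("head",tri((s,(325,195.5)),(t,(332,212))))
for n,a,b in [("grip",(362.4,295.3),(399.1,237.6)),("tipA",(379.1,286.4),(398,219.7)),("tipB",(384.9,293.9),(406.3,221.4))]:
    print(n,tri((s,a),(t,b)))
for p in [(258,193),(337.75,194.75),(256.25,237),(337.5,239)]: print("bolt",at_z(t,p,80))
for z in (10,2.5): print(at_z(t,(399.1,237.6),z),at_z(t,(402.15,220.5),z))
# knob on circle: pixel (282.7,203.5) in top
for z in (180,220,260,300): print("knob",z,at_z(t,(282.7,203.5),z))
```

```text
head (array([581.5, -52.7, 162. ]), [0.8, 0.8])
grip (array([ 533.4, -263.2,   10.5]), [0.3, 0.3])
tipA (array([ 589.4, -262.1,    1.3]), [0.7, 0.7])
tipB (array([ 584.9, -287.5,    1. ]), [0.6, 0.6])
bolt [643.1 158.5  80. ]
bolt [644.9 -71.5  80. ]
bolt [515.8 157.1  80. ]
bolt [516.9 -73.3  80. ]
[ 533.2 -263.1   10. ] [ 585.5 -272.6   10. ]
[ 534.  -264.6    2.5] [ 586.6 -274.1    2.5]
knob 180 [596.7  79.  180. ]
knob 220 [589.6  76.2 220. ]
knob 260 [582.5  73.4 260. ]
knob 300 [575.4  70.6 300. ]
```

Side: post head (325,195), clip grip (362,295), leg tips (379,286) and (385,294). Top: post head (332,212), knob (283,203), grip (399,238), tips (398,220) and (406,221). The heights check out (head 162, grip 10, tips 1), the bar is at about 0.96 rad, and the knob is near (580,73,275). I'm setting off above the knob.

>>> {"name": "servo_tool", "arguments": {"commands": [[[0, 0, 0, -0.035, 0, 0, 0], [0, 0, 0, -0.035, 0, 0, 0], [0, 0, 0, -0.035, 0, 0, 0], [0, 0.03, 0.0223, -0.035, 0, 0, 0], [0, 0.03, 0.0223, 0, 0, 0, 0], [0, 0.03, 0.0223, 0, 0, 0, 0], [0, 0.03, 0.0223, 0, 0, 0, 0], [0, 0.03, 0.0223, 0, 0, 0, 0], [0, 0.03, 0.0223, 0, 0, 0, 0], [0, 0.03, 0.0223, 0, 0, 0, 0]]]}}

```text
clock: 1.08
position: [318.1, 404.2, 332.3]
ee_rot: [0.992, -0.127, 0.0, -0.0]
contact_force: [0.6, 0.6, 0.4]
gripper_width: 85.4
grasp_force: 0.0
```

>>> {"name": "servo_tool", "arguments": {"commands": [[[0, 0.03, 0.0223, 0, 0, 0, 0], [0, 0.03, 0.0223, 0, 0, 0, 0], [0, 0.03, 0.0223, 0, 0, 0, 0], [0, 0.03, 0.0223, 0, 0, 0, 0], [0, 0.03, 0.0223, 0, 0, 0, 0], [0, 0.03, 0.0223, 0, 0, 0, 0], [0, 0.03, 0.0223, 0, 0, 0, 0], [0, 0.03, 0.0223, 0, 0, 0, 0], [0, 0.03, 0.0223, 0, 0, 0, 0], [0, 0.02, 0.015, 0, 0, 0, 0]]]}}

```text
clock: 1.92
position: [544.7, 121.3, 331.9]
ee_rot: [0.992, -0.129, -0.0, 0.0]
contact_force: [0.4, 1.4, -0.6]
gripper_width: 85.7
grasp_force: 0.0
```

>>> {"name": "servo_tool", "arguments": {"commands": [[[0, 0, 0, 0, 0, 0, 7], [0, 0, 0, 0, 0, 0, 7], [0, 0, 0, 0, 0, 0, 7], [0, 0, 0, 0, 0, 0, 7], [0, 0, 0, 0, 0, 0, 7], [0, 0, 0, 0, 0, 0, 7], [0, 0, 0, 0, 0, 0, 7], [0, 0, 0, 0, 0, 0, 7], [0, 0, 0, 0, 0, 0, 7], [0, 0, 0, 0, 0, 0, 7]]]}}

```text
clock: 2.75
position: [543.3, 123.9, 332.0]
ee_rot: [0.737, -0.676, -0.0, 0.0]
contact_force: [0.0, -0.1, -0.3]
gripper_width: 85.6
grasp_force: 0.0
```

>>> {"name": "servo_tool", "arguments": {"commands": [[[0, 0, 0, 0, 0, 0, 4.5], [0, 0, 0, 0, 0, 0, 0]]]}}

```text
clock: 2.92
position: [543.3, 123.8, 332.0]
ee_rot: [0.712, -0.702, -0.0, 0.0]
contact_force: [-0.0, -0.2, -0.5]
gripper_width: 85.2
grasp_force: 0.0
```

Run:
```python
from h import *
w=grab("wrist","w1"); s=grab("side","s1")
print(arm.read_state()["position"],arm.read_state()["ee_rot"])
np.save("pics/w1.npy",w,allow_pickle=True)
c=np.zeros((600,800,3),np.uint8); c[:400,:640]=w["frame"]
z=crop(s["frame"],270,130,60,45,4); c[410:410+180,:240]=z
P=[[580,73,275],[581,-52.5,167],[581,42,80]]
print(np.round(proj(w,P)),np.round(proj(s,P)))
cv2.imwrite("pics/w1c.png",c)
```

```text
[543.32326133 123.84686722 332.08945992] [ 7.13042931e-01 -7.01120366e-01 -6.12935218e-05  8.73815606e-05]
[[262. 136.]
 [275. -12.]
 [284.  95.]] [[295. 138.]
 [324. 194.]
 [305. 203.]]
```

View pics/w1c.png

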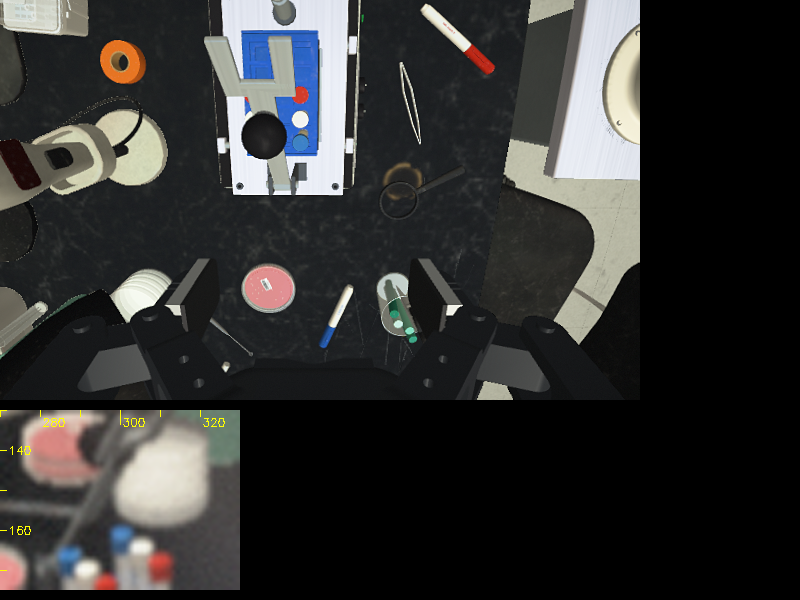

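Wrist: knob at (264,136) against a predicted (262,136), with the fork tips at (205,38) and (295,38). Side: knob at (295,137.5), as predicted. So the knob is at about (579,73,275). I'll go in along a slightly tilted axis to stay clear of the fork.

>>> {"name": "servo_tool", "arguments": {"commands": [[[0, 0.021, -0.0175, 0, 0, 0, 0.4], [0, 0.021, -0.0175, 0, 0, 0, 0], [0, 0, 0, 0.019, 0, 7, 0], [0, 0, 0, 0, 0, 7, 0], [0, 0, 0, 0.02, 0, 0, 0], [0, 0, 0, 0.02, 0, 0, 0], [0, 0, 0, 0.02, 0, 0, 0], [0, 0, 0, 0, 0, 0, 0], [0, 0, 0, 0, 0, 0, 0]]]}}

```text
clock: 3.77
position: [578.8, 67.4, 254.6]
ee_rot: [0.705, -0.699, 0.086, 0.087]
contact_force: [0.1, -1.0, 1.6]
gripper_width: 86.0
grasp_force: 0.0
```

Run:
```python
from h import *
w=grab("wrist","w2"); t=grab("top");st=arm.read_state()
print(st["position"],st["ee_rot"],st["contact_force"])
c=np.zeros((400,800,3),np.uint8); c[:400,:500]=w["frame"][:,80:580]
c[:300,500:]=crop(t["frame"],245,180,60,60,5); cv2.imwrite("pics/w2c.png",c)
```

```text
[579.90508909  68.04724526 256.58981773] [ 0.70478651 -0.69891778  0.08723621  0.08473347] [-1.33898016  0.46508425 -0.50682531]
```

View pics/w2c.png

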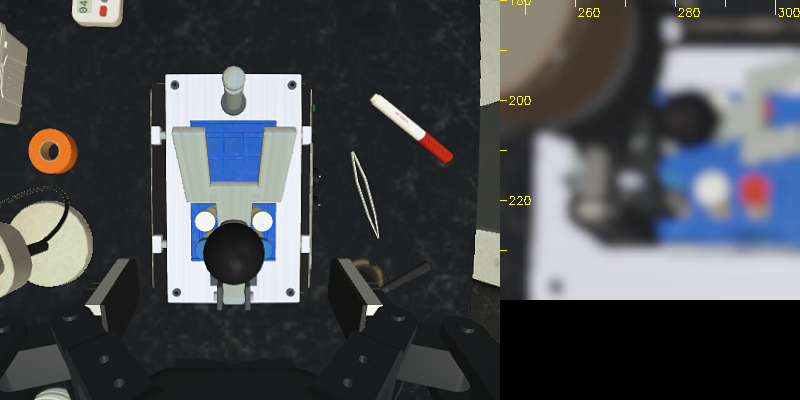

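Wrist: knob at (314,252) in the full picture, centred between the fingers at (215) and (413). The post is straight behind the slot at about (314,90). Closing.

>>> {"name": "servo_tool", "arguments": {"commands": [[[255, 0, 0, 0, 0, 0, 0], [255, 0, 0, 0, 0, 0, 0], [255, 0, 0, 0, 0, 0, 0], [255, 0, 0, 0, 0, 0, 0], [255, 0, 0, 0, 0, 0, 0], [255, 0, 0, 0, 0, 0, 0]]]}}

```text
clock: 4.37
position: [579.1, 67.5, 255.6]
ee_rot: [0.705, -0.699, 0.087, 0.086]
contact_force: [-1.3, -0.6, 5.6]
gripper_width: 12.3
grasp_force: 4.6
```

Run:
```python
from h import *
w=grab("wrist");st=arm.read_state()
print(st["position"],st["gripper_width"],st["grasp_force"],st["contact_force"])
# dark blob of knob: predicted vs seen
for P in ([579,73,275],[579,70,272],[579,73,268]): print(P,proj(w,P))
cv2.imwrite("pics/w3.png",w["frame"])
# arc plan: knob pos at angles, relative to hinge (137.5,151)
for th in np.linspace(.96,-.02,15): print(round(th,2),np.round([137.5-139*np.cos(th)+18*np.sin(th),151+139*np.sin(th)+18*np.cos(th)],1))
```

```text
[579.35974734  67.3723565  256.25045872] 4.5413927728776935 1.736760400235653 [-0.76769358 -0.59346658  3.94053167]
[579, 73, 275] [[313.25203366 252.02803569]]
[579, 70, 272] [[313.30305756 245.25747877]]
[579, 73, 268] [[313.25978415 249.35598847]]
0.96 [ 72.5 275.2]
0.89 [ 64.  270.3]
0.82 [ 55.8 264.9]
0.75 [ 48.1 258.9]
0.68 [ 40.7 252.4]
0.61 [ 33.9 245.4]
0.54 [ 27.5 237.9]
0.47 [ 21.7 230. ]
0.4 [ 16.5 221.7]
0.33 [ 11.8 213.1]
0.26 [  7.8 204.1]
0.19 [  4.4 194.9]
0.12 [  1.7 185.5]
0.05 [ -0.4 175.9]
-0.02 [ -1.8 166.2]
```

View pics/w3.png

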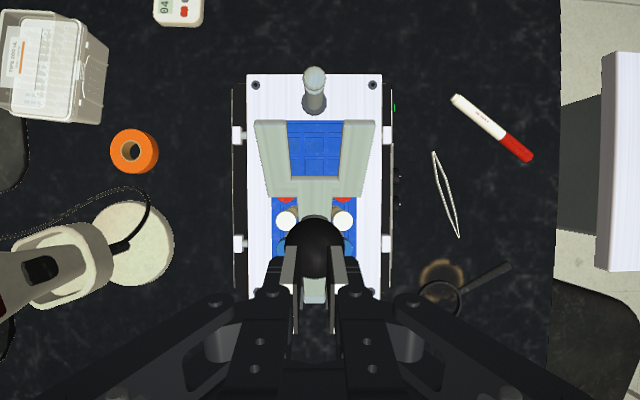

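Wrist: the knob, at (314,247), slipped out ahead of the fingers, which are now shut on its near side with pads at about (290–340, 245–335). I'll triangulate the knob again and compare it with the grasp point.

Run:
```python
from h import *
from scipy.spatial.transform import Rotation as Rn
np.set_printoptions(precision=1,suppress=True)
w1=np.load("pics/w1.npy",allow_pickle=True).item(); t=grab("top"); s=grab("side"); w=grab("wrist");st=arm.read_state()
print(tri((s,(295,137.5)),(t,(282.7,203.5)),(w1,(264,136)))) 
print(tri((s,(295,137.5)),(w1,(264,136))),tri((s,(295,137.5)),(t,(282.7,203.5))))
p=st["position"];R=Rn.from_quat(st["ee_rot"]).as_matrix()
print(p,st["gripper_width"],R[:,2])
for o in (0,10,18.7,30): print(o,p-R[:,2]*o,proj(w,p-R[:,2]*o))
# now
g=cv2.cvtColor(s["frame"],cv2.COLOR_BGR2GRAY)
c=np.hstack([crop(s["frame"],270,115,60,60,6),crop(t["frame"],250,175,60,60,6)]);cv2.imwrite("pics/z2.png",c)
```

```text
(array([579.5,  72.3, 276.1]), [1.3, 0.2, 1.5])
(array([579.5,  72.4, 276. ]), [1.4, 1.4]) (array([580.2,  72. , 276.1]), [0.6, 0.6])
[579.3  67.7 255.9] 0.0717884691470919 [ 0.  -0.2 -1. ]
0 [579.3  67.7 255.9] [[313.1 235.7]]
10 [579.3  70.1 265.6] [[313.1 242.9]]
18.7 [579.3  72.2 274. ] [[313.1 249.7]]
30 [579.2  74.9 285. ] [[313.1 259.7]]
```

View pics/z2.png

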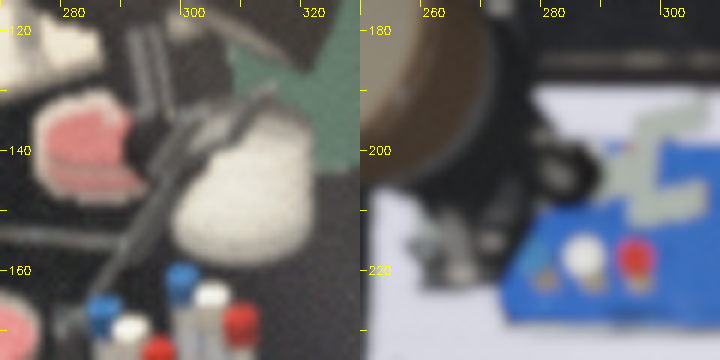

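Side: knob at about (295.5,139) with the fingers right above or behind it. Top: knob at (283.5,204.5), so the bar has hardly moved. I'll back off along the tool axis and check where the fingertips really are, using an overlay.

>>> {"name": "servo_tool", "arguments": {"commands": [[[255, 0, 0, -0.02, 0, 0, 0], [255, 0, 0, -0.02, 0, 0, 0], [255, 0, 0, -0.02, 0, -7, 0], [255, 0, 0, 0, 0, -7, 0], [255, 0, 0, 0, 0, 0, 0]]]}}

```text
clock: 4.98
position: [580.1, 81.0, 316.3]
ee_rot: [0.709, -0.706, -0.0, -0.005]
contact_force: [0.8, -0.3, -0.1]
gripper_width: -0.3
grasp_force: 0.0
```

Run:
```python
from h import *
from scipy.spatial.transform import Rotation as Rn
np.set_printoptions(precision=1,suppress=True)
w=grab("wrist","w4");st=arm.read_state();p=st["position"];R=Rn.from_quat(st["ee_rot"]).as_matrix()
t=grab("top");s=grab("side")
print(p,st["gripper_width"],R,st["contact_force"]); T=np.array(w["T"]); print("cam in tool",R.T@(T[:3,3]-p))
f=cv2.resize(w["frame"][60:340,200:430],None,fx=2,fy=2)
for o,col in ((0,(0,0,255)),(13,(0,255,255)),(18.7,(0,255,0))):
    for x in (-11,0,11):
        u=(proj(w,p+R@[x,0,-o])[0]-[200,60])*2; cv2.circle(f,tuple(int(v) for v in u),3,col,-1); 
u=(proj(w,[579.5,72.3,276.1])[0]-[200,60])*2; cv2.drawMarker(f,tuple(int(v) for v in u),(255,0,255),0,20,1); print(u/2+[200,60])
c=np.zeros((560,800,3),np.uint8);c[:,:460]=f;c[:270,460:790]=crop(s["frame"],270,115,55,45,6);c[280:550,460:790]=crop(t["frame"],255,185,55,45,6)
cv2.imwrite("pics/z3.png",c)
```

```text
[579.5  80.9 314.7] -0.10996437382358039 [[ 0. -1.  0.]
 [-1. -0.  0.]
 [-0. -0. -1.]] [ 0.4  0.9 -0.2]
cam in tool [  75.4    0.  -176.7]
[314.4 200.6]
```

View pics/z3.png

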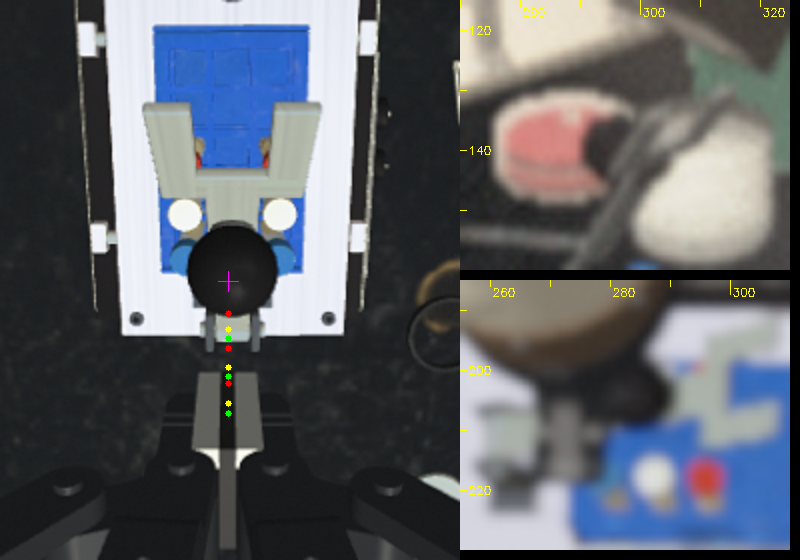

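Run:
```python
from h import *
np.set_printoptions(precision=1,suppress=True)
s=grab("side");t=grab("top")
p=np.array([579.3,67.7,255.9]);tz=np.array([0,-.242,-.97]);tx=np.array([0,-.97,.242])
for o in (0,13,25,35,50): print(o,proj(s,[p-o*tz,p-o*tz+11*tx,p-o*tz-11*tx]).ravel(),proj(t,p-o*tz))
p=np.array([579.5,80.9,314.7]);tz=np.array([0,0,-1.])
for o in (0,13,25,35,50): print(o,proj(s,p-o*tz),proj(t,p-o*tz))
```

```text
0 [295.8 145.1 298.1 145.8 293.6 144.5] [[285.1 205.2]]
13 [294.9 140.4 297.1 141.1 292.7 139.7] [[283.5 204.2]]
25 [294.  136.  296.3 136.6 291.8 135.4] [[282.  203.3]]
35 [293.3 132.3 295.6 132.9 291.1 131.7] [[280.7 202.6]]
50 [292.2 126.6 294.5 127.2 290.  126.1] [[278.7 201.4]]
0 [[291.8 122.8]] [[277.9 200.5]]
13 [[291.5 118.1]] [[277.5 199.5]]
25 [[291.2 113.7]] [[277.1 198.5]]
35 [[291.  109.9]] [[276.8 197.7]]
50 [[290.6 104.3]] [[276.3 196.4]]
```

Wrist overlay: the real finger ends sit at row 246 (crop row 373), about 30–35 mm short of the reported TCP. Side agrees: tips at about row 134 against 145 expected. So the pinch only caught the top of the knob. I'll measure the true tip offset by touching the knob's top with the shut fingers.

>>> {"name": "servo_tool", "arguments": {"commands": [[[255, 0.01, 0, 0.015, 0, 0, 0], [255, 0, 0, 0.015, 0, 0, 0], [255, 0, 0, 0.012, 0, 0, 0], [255, 0, 0, 0, 0, 0, 0]]]}}

```text
clock: 5.57
position: [576.9, 72.6, 267.0]
ee_rot: [0.71, -0.704, -0.002, 0.004]
contact_force: [-0.5, 0.5, -1.3]
gripper_width: -0.1
grasp_force: 0.0
```

>>> {"name": "servo_tool", "arguments": {"commands": [[[255, 0, 0, 0.004, 0, 0, 0], [255, 0, 0, 0.004, 0, 0, 0], [255, 0, 0, 0, 0, 0, 0]]]}}

```text
clock: 5.82
position: [578.8, 72.7, 262.7]
ee_rot: [0.71, -0.704, -0.0, 0.0]
contact_force: [0.6, -0.1, -0.7]
gripper_width: 0.0
grasp_force: 0.0
```

>>> {"name": "servo_tool", "arguments": {"commands": [[[255, 0, 0, 0.004, 0, 0, 0], [255, 0, 0, 0.002, 0, 0, 0], [255, 0, 0, 0, 0, 0, 0]]]}}

```text
clock: 6.07
position: [578.8, 72.3, 256.9]
ee_rot: [0.71, -0.704, -0.0, 0.0]
contact_force: [-0.3, -0.5, -0.2]
gripper_width: -0.2
grasp_force: 0.0
```

>>> {"name": "servo_tool", "arguments": {"commands": [[[255, 0, 0, 0.003, 0, 0, 0], [255, 0, 0, 0, 0, 0, 0]]]}}

```text
clock: 6.23
position: [579.3, 71.6, 255.1]
ee_rot: [0.71, -0.704, 0.001, -0.0]
contact_force: [0.3, -1.2, 1.7]
gripper_width: 0.3
grasp_force: 1.1
```

>>> {"name": "servo_tool", "arguments": {"commands": [[[255, 0.002, 0, 0.003, 0, 0, 0], [255, 0, 0, 0, 0, 0, 0]]]}}

```text
clock: 6.4
position: [579.6, 69.0, 252.9]
ee_rot: [0.71, -0.704, 0.002, -0.0]
contact_force: [-1.2, -3.4, 4.9]
gripper_width: -0.0
grasp_force: 2.4
```

>>> {"name": "servo_tool", "arguments": {"commands": [[[255, 0.003, 0, 0.003, 0, 0, 0], [255, 0, 0, 0, 0, 0, 0]]]}}

```text
clock: 6.57
position: [579.8, 65.4, 250.6]
ee_rot: [0.71, -0.704, 0.002, -0.0]
contact_force: [-1.4, -4.3, 6.3]
gripper_width: -0.2
grasp_force: 3.2
```

Contact came at reported z ≈ 256 with the knob's top at about 290, so the real tip is about 34 mm short of the reported TCP. The bar now yields at 6 N, so I'll follow the knob's arc down with the shut fingertips.

>>> {"name": "servo_tool", "arguments": {"commands": [[[255, 0.004, 0, 0.002, 0, 0, 0], [255, 0.004, 0, 0.002, 0, 0, 0], [255, 0.004, 0, 0.003, 0, 0, 0], [255, 0.004, 0, 0.003, 0, 0, 0], [255, 0.004, 0, 0.003, 0, 0, 0], [255, 0.004, 0, 0.0035, 0, 0, 0], [255, 0.0035, 0, 0.0035, 0, 0, 0], [255, 0.0035, 0, 0.0035, 0, 0, 0]]]}}

```text
clock: 7.23
position: [580.1, 34.0, 227.2]
ee_rot: [0.71, -0.704, 0.002, -0.0]
contact_force: [-1.3, -5.4, 7.5]
gripper_width: -0.0
grasp_force: 4.0
```

>>> {"name": "servo_tool", "arguments": {"commands": [[[255, 0.0033, 0, 0.0037, 0, 0, 0], [255, 0.0033, 0, 0.0037, 0, 0, 0], [255, 0.003, 0, 0.004, 0, 0, 0], [255, 0.003, 0, 0.004, 0, 0, 0], [255, 0.0026, 0, 0.0042, 0, 0, 0], [255, 0.0026, 0, 0.0042, 0, 0, 0], [255, 0.0024, 0, 0.0043, 0, 0, 0], [255, 0.0024, 0, 0.0043, 0, 0, 0]]]}}

```text
clock: 7.9
position: [579.3, 13.7, 191.5]
ee_rot: [0.71, -0.704, -0.0, 0.0]
contact_force: [0.8, -1.4, 1.8]
gripper_width: 0.2
grasp_force: 1.1
```

>>> {"name": "servo_tool", "arguments": {"commands": [[[255, 0.002, 0, 0.0045, 0, 0, 0], [255, 0.002, 0, 0.0045, 0, 0, 0], [255, 0.0017, 0, 0.0046, 0, 0, 0], [255, 0.0017, 0, 0.0046, 0, 0, 0], [255, 0.0013, 0, 0.0047, 0, 0, 0], [255, 0.0013, 0, 0.0047, 0, 0, 0]]]}}

```text
clock: 8.4
position: [579.3, 3.7, 164.0]
ee_rot: [0.71, -0.704, -0.0, 0.0]
contact_force: [-0.0, -1.0, 1.7]
gripper_width: -0.2
grasp_force: 0.7
```

>>> {"name": "servo_tool", "arguments": {"commands": [[[255, 0.001, 0, 0.003, 0, 0, 0], [255, 0.001, 0, 0.003, 0, 0, 0], [255, 0.001, 0, 0.003, 0, 0, 0], [255, 0, 0, 0, 0, 0, 0]]]}}

```text
clock: 8.73
position: [579.2, 0.8, 154.8]
ee_rot: [0.71, -0.704, -0.0, 0.0]
contact_force: [0.9, -0.1, -0.9]
gripper_width: -0.6
grasp_force: 0.0
```

>>> {"name": "servo_tool", "arguments": {"commands": [[[255, 0.001, 0, 0.002, 0, 0, 0], [255, 0, 0, 0.001, 0, 0, 0], [255, 0, 0, 0, 0, 0, 0]]]}}

```text
clock: 8.98
position: [579.5, -0.3, 152.5]
ee_rot: [0.71, -0.704, -0.0, -0.0]
contact_force: [-0.4, -0.2, -0.0]
gripper_width: -0.0
grasp_force: 0.0
```

>>> {"name": "servo_tool", "arguments": {"commands": [[[255, 0, 0, 0.001, 0, 0, 0], [255, 0, 0, 0, 0, 0, 0]]]}}

```text
clock: 9.15
position: [579.7, -0.4, 152.2]
ee_rot: [0.71, -0.704, 0.0, -0.0]
contact_force: [-1.1, -0.4, 3.0]
gripper_width: -0.1
grasp_force: 1.3
```

>>> {"name": "servo_tool", "arguments": {"commands": [[[255, 0, 0, 0.001, 0, 0, 0], [255, 0, 0, 0, 0, 0, 0]]]}}

```text
clock: 9.32
position: [579.9, -0.5, 152.0]
ee_rot: [0.71, -0.704, 0.001, -0.0]
contact_force: [-1.4, -0.3, 6.2]
gripper_width: 0.0
grasp_force: 3.1
```

>>> {"name": "servo_tool", "arguments": {"commands": [[[255, 0, 0, 0.001, 0, 0, 0], [255, 0, 0, 0, 0, 0, 0]]]}}

```text
clock: 9.48
position: [580.1, -0.7, 151.8]
ee_rot: [0.71, -0.704, 0.001, -0.001]
contact_force: [-2.0, 0.7, 8.9]
gripper_width: 0.0
grasp_force: 4.5
```

>>> {"name": "servo_tool", "arguments": {"commands": [[[255, 0, 0, 0.001, 0, 0, 0], [255, 0, 0, 0, 0, 0, 0]]]}}

```text
clock: 9.65
position: [580.4, -0.8, 151.7]
ee_rot: [0.71, -0.704, 0.001, -0.001]
contact_force: [-4.0, -1.0, 12.0]
gripper_width: -0.2
grasp_force: 5.9
```

The bar is hard down: force rose to 12 N within 0.5 mm, and the knob's top at 185 fixes the tip offset at 33.3 mm. Next I'll lift, go over to the clip and turn the tool.

>>> {"name": "servo_tool", "arguments": {"commands": [[[255, 0, 0, -0.02, 0, 0, 0], [255, 0, 0, -0.03, 0, 0, 0], [255, 0, 0, -0.035, 0, 0, 0], [0, 0.0327, 0.0065, 0, 0, 0, 0], [0, 0.0327, 0.0065, 0, 0, 0, 0], [0, 0.0327, 0.0065, 0, 0, 0, 0], [0, 0.0327, 0.0065, 0, 0, 0, 0], [0, 0.0327, 0.0065, 0, 0, 0, 0], [0, 0.0327, 0.0065, 0, 0, 0, 0], [0, 0.0327, 0.0065, 0, 0, 0, 0]]]}}

```text
clock: 10.48
position: [535.1, -230.8, 233.3]
ee_rot: [0.71, -0.704, -0.0, -0.0]
contact_force: [-0.2, -0.1, -0.4]
gripper_width: 83.2
grasp_force: 0.0
```

>>> {"name": "servo_tool", "arguments": {"commands": [[[0, 0.0327, 0.0065, 0, 0, 0, 0], [0, 0, 0, 0, 0, 0, -7], [0, 0, 0, 0, 0, 0, -7], [0, 0, 0, 0.015, 0, 0, -7], [0, 0, 0, 0.015, 0, 0, -7], [0, 0, 0, 0.015, 0, 0, -7], [0, 0, 0, 0.015, 0, 0, -7], [0, 0, 0, 0.015, 0, 0, -7], [0, 0, 0, 0.015, 0, 0, -7], [0, 0, 0, 0.015, 0, 0, -7]]]}}

```text
clock: 11.32
position: [529.3, -262.1, 127.5]
ee_rot: [0.974, -0.227, -0.0, -0.0]
contact_force: [0.4, -0.0, -0.1]
gripper_width: 85.5
grasp_force: 0.0
```

>>> {"name": "servo_tool", "arguments": {"commands": [[[0, 0, 0, 0.015, 0, 0, -7], [0, 0, 0, 0, 0, 0, -7], [0, 0, 0, 0, 0, 0, -2.5], [0, 0, 0, 0, 0, 0, 0]]]}}

```text
clock: 11.65
position: [529.2, -262.2, 112.8]
ee_rot: [0.996, -0.087, -0.001, -0.0]
contact_force: [0.0, -0.0, 0.7]
gripper_width: 85.5
grasp_force: 0.0
```

Run:
```python
from h import *
w=grab("wrist","w5");st=arm.read_state()
print(st["position"],st["ee_rot"],st["gripper_width"])
np.save("pics/w5.npy",w,allow_pickle=True)
hsv=cv2.cvtColor(w["frame"],cv2.COLOR_BGR2HSV)
m=cv2.inRange(hsv,(5,150,150),(16,255,255)); n,l,stt,cen=cv2.connectedComponentsWithStats(m)
print([(stt[i].tolist(),cen[i].round(1).tolist()) for i in range(1,n) if stt[i][4]>80])
print(proj(w,[[533.4,-263.2,22],[586,-274,2.5],[533.4,-263.2,0]]).round(1))
f=cv2.resize(w["frame"],(640,400)); t=grab("top"); s=grab("side")
c=np.zeros((600,800,3),np.uint8); c[:400,:640]=f
c[402:402+190,:330]=crop(t["frame"],245,187,66,38,5); c[402:402+192,340:340+400]=crop(t["frame"],295,195,50,24,8); 
cv2.imwrite("pics/z4.png",c)
```

```text
[ 529.3806291  -262.20115727  113.1774065 ] [ 9.96094400e-01 -8.82938794e-02 -3.33298335e-04 -1.59791909e-04] 85.30752378205091
[([306, 170, 14, 39, 104], [315.4, 185.2])]
[[314.  188.3]
 [315.8 121.4]
 [313.9 182.1]]
```

View pics/z4.png

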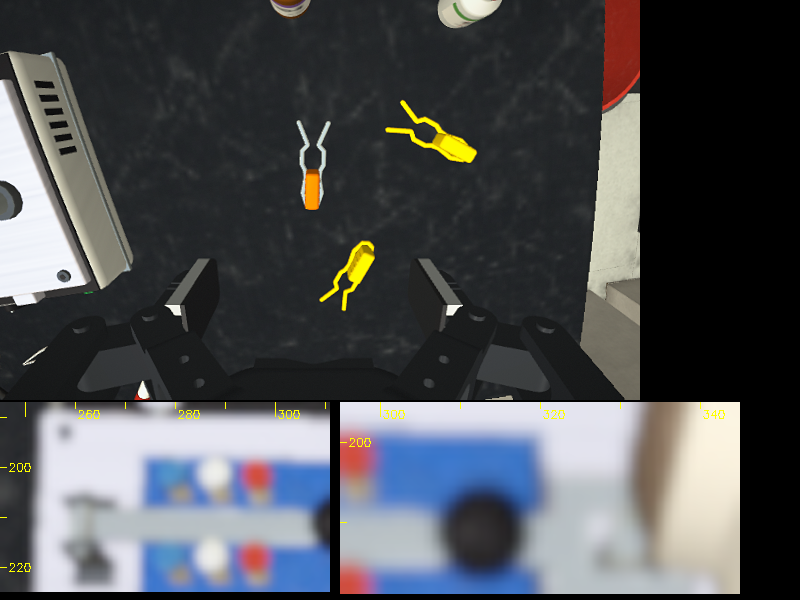

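Wrist: clip grip centre at (312.5,188.5), leg tips at (299,122) and (328,122), predicted (314,188) and (316,121). Top: the bar is down and the fork is round the post. Working out the approach.

Run:
```python
from h import *
from scipy.spatial.transform import Rotation as Rn
np.set_printoptions(precision=2,suppress=True)
w=np.load("pics/w5.npy",allow_pickle=True).item();st=arm.read_state();p=st["position"];R=Rn.from_quat(st["ee_rot"]).as_matrix()
g=at_z(w,(312.5,188.7),22);a=at_z(w,(299,122),2.5);b=at_z(w,(328.5,122),2.5);m=(a+b)/2
v=m-g;print(g,a,b,m,np.hypot(v[0],v[1]),"clip yaw",np.degrees(np.arctan2(v[1],v[0])),"tool yaw",np.degrees(np.arctan2(R[1,0],R[0,0])))
t=grab("top")
print(proj(t,[[580.5,-52.4,172],[580.5,-52.4,153]]))
tgt=g+(-3)*v/np.hypot(v[0],v[1]);tgt[2]=-30
print("tool d",R.T@(tgt-p))
# post seen in first wrist view
```

```text
[ 533.3  -261.91   22.  ] [ 588.   -259.88    2.5 ] [ 583.64 -284.6     2.5 ] [ 585.82 -272.24    2.5 ] 53.525421910515725 clip yaw -11.123645511110965 tool yaw -10.130807146695425
[[332.21 211.52]
 [331.86 212.64]]
tool d [  0.6   -1.03 143.63]
```

>>> {"name": "servo_tool", "arguments": {"commands": [[[110, -0.0005, -0.001, 0.025, 0, 0, 1], [110, 0, 0, 0.025, 0, 0, 0], [110, 0, 0, 0.025, 0, 0, 0], [110, 0, 0, 0.025, 0, 0, 0], [110, 0, 0, 0.02, 0, 0, 0], [110, 0, 0, 0.01, 0, 0, 0], [110, 0, 0, 0.007, 0, 0, 0], [110, 0, 0, 0.006, 0, 0, 0], [110, 0, 0, 0, 0, 0, 0]]]}}

```text
clock: 12.6
position: [529.3, -261.2, -29.6]
ee_rot: [0.995, -0.096, -0.0, -0.0]
contact_force: [-0.2, -0.8, 0.6]
gripper_width: 48.4
grasp_force: 0.0
```

>>> {"name": "servo_tool", "arguments": {"commands": [[[255, 0, 0, 0, 0, 0, 0], [255, 0, 0, 0, 0, 0, 0], [255, 0, 0, 0, 0, 0, 0], [255, 0, 0, 0, 0, 0, 0], [255, 0, 0, 0, 0, 0, 0]]]}}

```text
clock: 13.02
position: [530.1, -261.5, -28.0]
ee_rot: [0.995, -0.096, 0.001, 0.0]
contact_force: [-0.8, -0.1, 5.3]
gripper_width: 10.3
grasp_force: 61.1
```

>>> {"name": "servo_tool", "arguments": {"commands": [[[255, 0, 0, -0.005, 0, 0, 0], [255, 0, 0, -0.01, 0, 0, 0], [255, 0, 0, -0.02, 0, 0, 0], [255, 0, 0, -0.03, 0, 0, 0], [255, 0, 0, -0.03, 0, 0, 0], [255, 0, 0, -0.03, 0, 0, 0], [255, 0, 0, -0.03, 0, 0, 0], [255, 0, 0, -0.025, 0, 0, -5.75], [255, 0, 0, -0.005, 0, 0, -5.75], [255, 0, 0, 0, 0, 0, 0]]]}}

```text
clock: 13.85
position: [530.5, -261.6, 159.2]
ee_rot: [1.0, 0.005, 0.003, 0.001]
contact_force: [-0.1, 0.5, -1.2]
gripper_width: 10.5
grasp_force: 60.5
```

>>> {"name": "servo_tool", "arguments": {"commands": [[[255, -0.0055, -0.02, 0, 0, 0, 0], [255, -0.0055, -0.03, 0, 0, 0, 0], [255, -0.0055, -0.035, 0, 0, 0, 0], [255, -0.0055, -0.035, 0, 0, 0, 0], [255, -0.0055, -0.035, 0, 0, 0, 0], [255, -0.0055, -0.03, 0, 0, 0, 0], [255, -0.0055, -0.024, 0, 0, 0, 0], [255, 0, 0, 0, 0, 0, 0], [255, 0, 0, 0, 0, 0, 0]]]}}

```text
clock: 14.6
position: [488.1, -51.6, 155.1]
ee_rot: [1.0, 0.004, -0.001, 0.0]
contact_force: [0.5, -0.4, 0.1]
gripper_width: 10.5
grasp_force: 60.5
```

>>> {"name": "servo_tool", "arguments": {"commands": [[[255, 0, 0, 0.014, 0, 0, 0], [255, 0, 0, 0.014, 0, 0, 0], [255, 0, 0, 0, 0, 0, 0]]]}}

```text
clock: 14.85
position: [486.6, -53.6, 124.7]
ee_rot: [1.0, 0.002, -0.003, 0.0]
contact_force: [0.2, -0.5, -0.6]
gripper_width: 10.6
grasp_force: 60.5
```

Run:
```python
from h import *
from scipy.spatial.transform import Rotation as Rn
np.set_printoptions(precision=2,suppress=True)
w=grab("wrist","w6");s=grab("side","s6");t=grab("top","t6");st=arm.read_state();p=st["position"];R=Rn.from_quat(st["ee_rot"]).as_matrix()
np.save("pics/w6.npy",w,allow_pickle=True);np.save("pics/s6.npy",s,allow_pickle=True)
print(p,st["ee_rot"],np.degrees(np.arctan2(R[1,0],R[0,0])))
Q=np.array([[580.5,-52.4,172],[580.5,-52.4,153],[546,-51.6,157.5],[548,-41,157],[548,-62,157]])
print(proj(w,Q),proj(s,Q))
c=np.zeros((600,800,3),np.uint8)
c[:600,:420]=crop(w["frame"],244,70,140,200,3); x,y=proj(s,Q[2])[0].astype(int)
c[:360,430:790]=crop(s["frame"],x-30,y-30,60,60,6)
cv2.imwrite("pics/z5.png",c)
```

```text
[489.38 -53.3  127.82] [ 1.  0. -0.  0.] 0.35489904344305034
[[312.04  47.56]
 [312.2   54.37]
 [309.99 139.09]
 [285.32 134.17]
 [334.24 134.39]] [[324.27 192.49]
 [324.33 198.45]
 [313.21 201.94]
 [311.41 199.79]
 [316.29 203.81]]
```

View pics/z5.png

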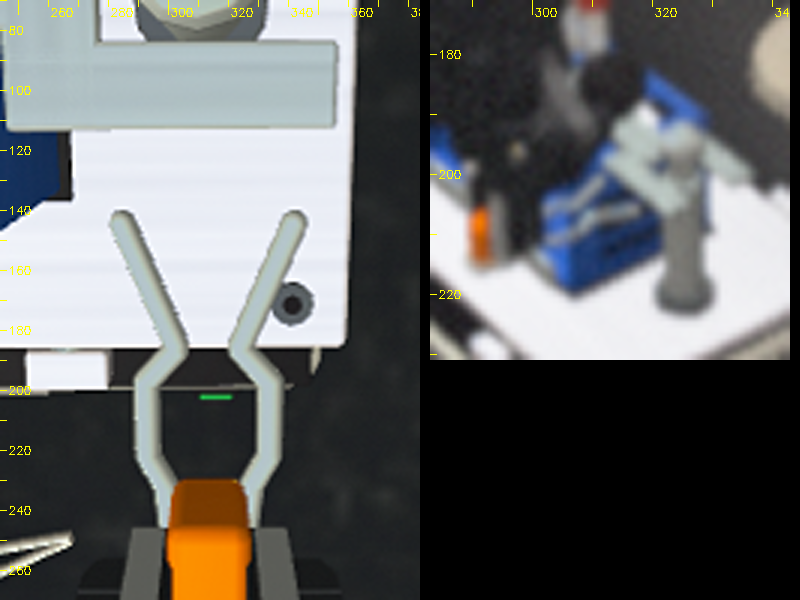

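Wrist: leg tips at (285,142) and (342,142), mid column 313.3; post at column 311.8. Side: tips at (312.5,200.7) and (318,206). The clip is held level and straight. I'll work out its height and lateral offset.

Run:
```python
from h import *
np.set_printoptions(precision=1,suppress=True)
w=np.load("pics/w6.npy",allow_pickle=True).item();s=np.load("pics/s6.npy",allow_pickle=True).item()
for a,b in (((284.7,141.7),(312.3,200.7)),((342,142.3),(318,206))): print(tri((w,a),(s,b)))
for z in (153,155.5,158,160.5): 
    A,B=at_z(w,(284.7,141.7),z),at_z(w,(342,142.3),z); print(z,np.linalg.norm(A-B),(A+B)/2)
for z in (22,): pass
# bar front edge row 112.5, fork right end col 355.7, at z=153
print(at_z(w,(311,112.5),153),at_z(w,(355.7,100),153),at_z(w,(275.7,100),153),at_z(w,(311,84),153))
```

```text
(array([546.6, -42.3, 156. ]), [2.6, 2.6])
(array([546.3, -67.2, 154.2]), [2.5, 2.5])
153 25.455521369250427 [544.2 -53.1 153. ]
155.5 25.021496550031415 [544.5 -53.1 155.5]
158 24.587471730812407 [544.8 -53.  158. ]
160.5 24.153446911593413 [545.2 -53.  160.5]
[556.9 -52.  153. ] [562.3 -71.2 153. ] [562.1 -36.8 153. ] [568.7 -51.9 153. ]
```

Leg centre is about z 155 and bar top 153, so it's nearly level with the tines. I'll raise 3 mm, shift 0.6 mm left, bring the tips over the front tine, then feel down onto it.

>>> {"name": "servo_tool", "arguments": {"commands": [[[255, 0, -0.0006, -0.003, 0, 0, 0], [255, 0.007, 0, 0, 0, 0, 0], [255, 0.007, 0, 0, 0, 0, 0], [255, 0.005, 0, 0, 0, 0, 0], [255, 0, 0, 0, 0, 0, 0], [255, 0, 0, 0, 0, 0, 0]]]}}

```text
clock: 15.5
position: [508.4, -51.8, 130.5]
ee_rot: [1.0, 0.004, -0.0, -0.0]
contact_force: [0.1, -0.5, -0.4]
gripper_width: 10.3
grasp_force: 60.5
```

>>> {"name": "servo_tool", "arguments": {"commands": [[[255, 0, 0, 0.001, 0, 0, 0], [255, 0, 0, 0, 0, 0, 0]]]}}

```text
clock: 15.67
position: [507.7, -51.8, 129.4]
ee_rot: [1.0, 0.004, -0.0, -0.0]
contact_force: [0.1, 0.4, -1.1]
gripper_width: 10.5
grasp_force: 60.5
```

>>> {"name": "servo_tool", "arguments": {"commands": [[[255, 0, 0, 0.001, 0, 0, 0], [255, 0, 0, 0, 0, 0, 0]]]}}

```text
clock: 15.83
position: [507.8, -51.8, 128.5]
ee_rot: [1.0, 0.004, -0.0, 0.0]
contact_force: [0.6, 0.4, 0.3]
gripper_width: 10.7
grasp_force: 60.5
```

>>> {"name": "servo_tool", "arguments": {"commands": [[[255, 0, 0, 0.001, 0, 0, 0], [255, 0, 0, 0, 0, 0, 0]]]}}

```text
clock: 16.0
position: [507.9, -51.8, 127.5]
ee_rot: [1.0, 0.004, -0.0, -0.0]
contact_force: [-0.0, -0.2, 0.5]
gripper_width: 10.6
grasp_force: 60.5
```

>>> {"name": "servo_tool", "arguments": {"commands": [[[255, 0, 0.0006, 0.001, 0, 0, 0], [255, 0, 0, 0, 0, 0, 0]]]}}

```text
clock: 16.17
position: [508.0, -52.5, 126.5]
ee_rot: [1.0, 0.004, -0.0, 0.0]
contact_force: [0.3, -0.1, -1.5]
gripper_width: 10.2
grasp_force: 60.5
```

>>> {"name": "servo_tool", "arguments": {"commands": [[[255, 0, 0, 0.001, 0, 0, 0], [255, 0, 0, 0, 0, 0, 0]]]}}

```text
clock: 16.33
position: [508.0, -52.4, 125.5]
ee_rot: [1.0, 0.004, -0.0, -0.0]
contact_force: [0.4, -0.2, -0.5]
gripper_width: 10.1
grasp_force: 60.5
```

>>> {"name": "servo_tool", "arguments": {"commands": [[[255, 0, 0, 0.0007, 0, 0, 0], [255, 0, 0, 0, 0, 0, 0]]]}}

```text
clock: 16.5
position: [508.0, -52.4, 124.8]
ee_rot: [1.0, 0.004, -0.0, 0.0]
contact_force: [0.0, -0.5, -0.4]
gripper_width: 10.4
grasp_force: 60.5
```

>>> {"name": "servo_tool", "arguments": {"commands": [[[255, 0, 0, 0.0007, 0, 0, 0], [255, 0, 0, 0, 0, 0, 0]]]}}

```text
clock: 16.67
position: [508.2, -52.4, 124.4]
ee_rot: [1.0, 0.004, 0.0, 0.0]
contact_force: [-0.0, 0.7, 0.1]
gripper_width: 10.5
grasp_force: 60.6
```

>>> {"name": "servo_tool", "arguments": {"commands": [[[255, 0, 0, 0.0007, 0, 0, 0], [255, 0, 0, 0, 0, 0, 0]]]}}

```text
clock: 16.83
position: [508.4, -52.5, 124.0]
ee_rot: [1.0, 0.004, 0.0, 0.0]
contact_force: [-1.2, -0.1, 2.9]
gripper_width: 10.5
grasp_force: 60.8
```

Run:
```python
from h import *
np.set_printoptions(precision=1,suppress=True)
w=grab("wrist","w7");s=grab("side","s7");st=arm.read_state();print(st["position"],st["contact_force"],st["wrist_torque"])
g=cv2.cvtColor(w["frame"],cv2.COLOR_BGR2GRAY)
for r in range(78,215,8): print(r,g[r,262:364:2].tolist())
```

```text
[508.3 -52.5 124. ] [-1.2 -0.5  2.4] [-0.1  0.1 -0.1]
78 [179, 179, 182, 187, 189, 188, 182, 186, 188, 188, 189, 189, 189, 188, 190, 189, 189, 189, 190, 190, 189, 190, 190, 189, 189, 190, 189, 189, 191, 190, 190, 189, 190, 190, 189, 190, 189, 189, 189, 189, 189, 190, 189, 189, 189, 190, 189, 189, 165, 232, 239]
86 [181, 181, 183, 187, 189, 188, 183, 187, 153, 157, 240, 239, 239, 239, 239, 238, 238, 238, 239, 233, 230, 172, 130, 132, 129, 125, 119, 118, 112, 90, 190, 236, 242, 239, 239, 239, 239, 239, 240, 240, 240, 240, 240, 240, 241, 240, 240, 241, 240, 239, 234]
94 [181, 181, 184, 188, 189, 189, 185, 187, 162, 109, 240, 238, 238, 238, 239, 227, 165, 163, 179, 185, 185, 182, 182, 180, 181, 181, 179, 176, 174, 172, 169, 166, 155, 113, 104, 181, 243, 239, 239, 239, 238, 239, 239, 239, 239, 239, 238, 239, 238, 239, 228]
102 [182, 181, 182, 187, 189, 189, 187, 188, 170, 67, 233, 230, 230, 233, 173, 188, 192, 193, 192, 192, 191, 191, 191, 190, 190, 189, 189, 187, 186, 184, 183, 179, 176, 172, 169, 151, 108, 186, 234, 233, 233, 233, 233, 233, 233, 233, 233, 234, 234, 236, 214]
110 [183, 1
[... 2896 characters left out ...]
 240, 193, 190, 191, 190, 149, 246, 239, 238, 238, 238, 238, 238, 238, 237, 237, 237, 237, 237, 237, 238, 238, 185, 191, 192, 172, 101, 93, 94, 93, 87, 242, 237, 237, 237, 237, 230, 52, 36]
206 [237, 237, 237, 237, 237, 237, 236, 236, 237, 236, 236, 236, 237, 234, 189, 192, 182, 118, 243, 236, 236, 236, 236, 236, 236, 236, 236, 236, 236, 236, 236, 236, 236, 238, 180, 190, 193, 168, 97, 95, 68, 97, 91, 229, 237, 236, 237, 238, 224, 23, 38]
214 [242, 242, 241, 241, 241, 242, 242, 241, 241, 242, 242, 243, 243, 239, 189, 192, 184, 123, 249, 243, 242, 242, 243, 242, 243, 243, 242, 242, 242, 242, 242, 241, 241, 243, 175, 191, 192, 159, 197, 243, 242, 241, 242, 240, 240, 242, 242, 244, 190, 29, 37]
```

Contact with the tine at reported z 124.3, so clip underside = TCP + 28.7. In the wrist rows, the post's middle is at column 312.2 and the clip's at 313.3, which is 0.5 mm. I'll raise to sit about 1 mm above the tines, shift 0.4 mm and ease forward.

>>> {"name": "servo_tool", "arguments": {"commands": [[[255, 0, -0.0004, -0.0017, 0, 0, 0], [255, 0.004, 0, 0, 0, 0, 0], [255, 0.004, 0, 0, 0, 0, 0], [255, 0.004, 0, 0, 0, 0, 0], [255, 0.003, 0, 0, 0, 0, 0], [255, 0, 0, 0, 0, 0, 0]]]}}

```text
clock: 17.43
position: [523.9, -51.8, 125.0]
ee_rot: [1.0, 0.004, -0.0, 0.0]
contact_force: [0.1, -0.3, -1.9]
gripper_width: 10.7
grasp_force: 60.5
```

>>> {"name": "servo_tool", "arguments": {"commands": [[[255, 0.001, 0, 0, 0, 0, 0], [255, 0.001, 0, 0, 0, 0, 0], [255, 0.001, 0, 0, 0, 0, 0], [255, 0.001, 0, 0, 0, 0, 0]]]}}

```text
clock: 17.77
position: [527.1, -51.9, 125.3]
ee_rot: [1.0, 0.004, -0.0, 0.0]
contact_force: [-0.8, 0.1, -1.5]
gripper_width: 10.6
grasp_force: 60.5
```

>>> {"name": "servo_tool", "arguments": {"commands": [[[255, 0.001, 0, 0, 0, 0, 0], [255, 0.001, 0, 0, 0, 0, 0], [255, 0.001, 0, 0, 0, 0, 0], [255, 0.001, 0, 0, 0, 0, 0]]]}}

```text
clock: 18.1
position: [531.2, -51.8, 125.3]
ee_rot: [1.0, 0.004, 0.0, -0.0]
contact_force: [0.7, 0.4, -0.5]
gripper_width: 10.2
grasp_force: 60.5
```

>>> {"name": "servo_tool", "arguments": {"commands": [[[255, 0.001, 0, 0, 0, 0, 0], [255, 0.001, 0, 0, 0, 0, 0], [255, 0.001, 0, 0, 0, 0, 0], [255, 0.001, 0, 0, 0, 0, 0]]]}}

```text
clock: 18.43
position: [533.8, -52.0, 124.9]
ee_rot: [1.0, 0.004, -0.002, 0.0]
contact_force: [-4.4, -0.3, 0.2]
gripper_width: 10.4
grasp_force: 60.5
```

>>> {"name": "servo_tool", "arguments": {"commands": [[[255, 0.001, 0, 0, 0, 0, 0], [255, 0.001, 0, 0, 0, 0, 0], [255, 0.001, 0, 0, 0, 0, 0], [255, 0.001, 0, 0, 0, 0, 0]]]}}

```text
clock: 18.77
position: [538.2, -51.8, 124.8]
ee_rot: [1.0, 0.004, -0.001, 0.0]
contact_force: [-4.2, 0.0, -2.2]
gripper_width: 10.6
grasp_force: 60.4
```

>>> {"name": "servo_tool", "arguments": {"commands": [[[255, 0.001, 0, 0, 0, 0, 0], [255, 0.001, 0, 0, 0, 0, 0], [255, 0.001, 0, 0, 0, 0, 0], [255, 0.001, 0, 0, 0, 0, 0]]]}}

```text
clock: 19.1
position: [543.0, -51.7, 125.1]
ee_rot: [1.0, 0.004, -0.0, 0.0]
contact_force: [-4.7, 0.2, -2.5]
gripper_width: 10.3
grasp_force: 60.3
```

Contact at x ≈ 533, and the platform is now rolling at about 4.5 N. Going on in small steps until the force rises.

>>> {"name": "servo_tool", "arguments": {"commands": [[[255, 0.001, 0, 0, 0, 0, 0], [255, 0.001, 0, 0, 0, 0, 0], [255, 0.001, 0, 0, 0, 0, 0], [255, 0.001, 0, 0, 0, 0, 0]]]}}

```text
clock: 19.43
position: [547.1, -51.7, 125.3]
ee_rot: [1.0, 0.004, -0.0, 0.0]
contact_force: [-4.2, -0.6, -0.5]
gripper_width: 10.3
grasp_force: 60.4
```

>>> {"name": "servo_tool", "arguments": {"commands": [[[255, 0.001, 0, 0, 0, 0, 0], [255, 0.001, 0, 0, 0, 0, 0], [255, 0.001, 0, 0, 0, 0, 0], [255, 0.001, 0, 0, 0, 0, 0]]]}}

```text
clock: 19.77
position: [549.3, -51.9, 124.9]
ee_rot: [1.0, 0.004, -0.002, 0.0]
contact_force: [-9.0, 0.3, 0.5]
gripper_width: 10.4
grasp_force: 60.5
```

>>> {"name": "servo_tool", "arguments": {"commands": [[[255, 0.001, 0, 0, 0, 0, 0], [255, 0.001, 0, 0, 0, 0, 0], [255, 0.001, 0, 0, 0, 0, 0]]]}}

```text
clock: 20.02
position: [550.7, -52.1, 124.5]
ee_rot: [1.0, 0.004, -0.004, 0.0]
contact_force: [-10.8, 0.7, 2.1]
gripper_width: 10.8
grasp_force: 60.8
```

The platform met its stop at about x 548 and the force is rising. I'll go on gently and feel for the snap.

>>> {"name": "servo_tool", "arguments": {"commands": [[[255, 0.001, 0, 0, 0, 0, 0], [255, 0.001, 0, 0, 0, 0, 0]]]}}

```text
clock: 20.18
position: [552.4, -52.1, 124.5]
ee_rot: [1.0, 0.004, -0.004, 0.0]
contact_force: [-11.7, 0.3, 1.7]
gripper_width: 10.5
grasp_force: 60.8
```

>>> {"name": "servo_tool", "arguments": {"commands": [[[255, 0.001, 0, 0, 0, 0, 0], [255, 0.0005, 0, 0, 0, 0, 0]]]}}

```text
clock: 20.35
position: [560.3, -51.5, 126.2]
ee_rot: [1.0, 0.004, 0.003, -0.0]
contact_force: [2.2, -0.6, -0.7]
gripper_width: 10.3
grasp_force: 60.4
```

It snapped: force went from -11.7 to +2 N and the clip jumped 8 mm. Now settling and checking how far home it is.

>>> {"name": "servo_tool", "arguments": {"commands": [[[255, 0, 0, 0, 0, 0, 0], [255, 0, 0, 0, 0, 0, 0]]]}}

```text
clock: 20.52
position: [560.4, -51.4, 126.5]
ee_rot: [1.0, 0.004, 0.003, -0.0]
contact_force: [1.9, -0.5, -1.2]
gripper_width: 10.2
grasp_force: 60.5
```

>>> {"name": "servo_tool", "arguments": {"commands": [[[255, 0.001, 0, 0, 0, 0, 0], [255, 0, 0, 0, 0, 0, 0]]]}}

```text
clock: 20.68
position: [560.1, -51.5, 125.9]
ee_rot: [1.0, 0.004, 0.001, -0.0]
contact_force: [2.4, -1.5, -0.3]
gripper_width: 10.6
grasp_force: 60.5
```

>>> {"name": "servo_tool", "arguments": {"commands": [[[255, 0.001, 0, 0, 0, 0, 0], [255, 0, 0, 0, 0, 0, 0]]]}}

```text
clock: 20.85
position: [560.1, -51.6, 125.4]
ee_rot: [1.0, 0.004, 0.0, -0.0]
contact_force: [1.9, -0.7, 0.5]
gripper_width: 10.4
grasp_force: 60.5
```

Run:
```python
from h import *
np.set_printoptions(precision=1,suppress=True)
w=grab("wrist","w8");t=grab("top","t8");st=arm.read_state();p=st["position"];print(p,st["contact_force"])
hsv=cv2.cvtColor(w["frame"],cv2.COLOR_BGR2HSV); g=cv2.cvtColor(w["frame"],cv2.COLOR_BGR2GRAY)
print("col 312:",[(r,g[r,312],int(hsv[r,312,0]),int(hsv[r,312,1])) for r in range(120,250,4)])
# front edge of fork at z=153: scan col 345 and 280
for c in (285,345): print(c,[(r,int(g[r,c])) for r in range(110,260,5)])
```

```text
[560.  -51.6 125.4] [ 1.6 -0.9 -0.7]
col 312: [(120, np.uint8(232), 113, 13), (124, np.uint8(238), 109, 11), (128, np.uint8(235), 112, 12), (132, np.uint8(235), 112, 12), (136, np.uint8(236), 113, 12), (140, np.uint8(238), 112, 11), (144, np.uint8(237), 110, 12), (148, np.uint8(114), 35, 29), (152, np.uint8(191), 93, 24), (156, np.uint8(182), 93, 24), (160, np.uint8(188), 92, 24), (164, np.uint8(185), 95, 24), (168, np.uint8(187), 92, 24), (172, np.uint8(193), 92, 25), (176, np.uint8(86), 43, 20), (180, np.uint8(188), 90, 21), (184, np.uint8(92), 42, 27), (188, np.uint8(130), 41, 21), (192, np.uint8(181), 53, 18), (196, np.uint8(184), 80, 20), (200, np.uint8(188), 88, 21), (204, np.uint8(192), 92, 22), (208, np.uint8(190), 90, 21), (212, np.uint8(191), 92, 23), (216, np.uint8(189), 93, 23), (220, np.uint8(187), 92, 25), (224, np.uint8(189), 84, 21), (228, np.uint8(174), 85, 17), (232, np.uint8(68), 14, 255), (236, np.uint8(69), 14, 255), (240, np.uint8(70), 14, 255), (244, np.uint8(72), 15, 255), (248, np.uint8(132), 14, 255)]
285 [(110, 237), (115, 239), (120, 233), (125, 239), (130, 234), (135, 236), (140, 105), (145, 190), (150, 190), (155, 195), (160, 188), (165, 185), (170, 191), (175, 195), (180, 244), (185, 241), (190, 247), (195, 244), (200, 245), (205, 219), (210, 216), (215, 181), (220, 188), (225, 185), (230, 187), (235, 185), (240, 191), (245, 238), (250, 239), (255, 231)]
345 [(110, 236), (115, 238), (120, 233), (125, 241), (130, 236), (135, 237), (140, 227), (145, 135), (150, 193), (155, 186), (160, 188), (165, 187), (170, 191), (175, 241), (180, 239), (185, 237), (190, 239), (195, 235), (200, 238), (205, 238), (210, 235), (215, 239), (220, 188), (225, 183), (230, 187), (235, 187), (240, 192), (245, 238), (250, 81), (255, 91)]
```

Run:
```python
from h import *
np.set_printoptions(precision=1,suppress=True)
w=grab("wrist");st=arm.read_state();g=cv2.cvtColor(w["frame"],cv2.COLOR_BGR2GRAY).astype(int)
print(st["position"],st["contact_force"])
for c in (345,):
    e=[r for r in range(135,260) if abs(g[r+1,c]-g[r-1,c])>25]; print(c,e)
print("far",at_z(w,(345,147),153),"near",at_z(w,(345,243.5),153),"mid tines",at_z(w,(345,173),153),at_z(w,(345,218),153))
h=cv2.cvtColor(w["frame"],cv2.COLOR_BGR2HSV); o=[r for r in range(200,300) if h[r,312,1]>200]; print("orange top row",o[0],[(r,int(g[r,312])) for r in range(228,252)])
for r in (o[0],246.5): print(r,at_z(w,(312,r),176.5),at_z(w,(312,r),155))
```

```text
[560.  -51.6 125.4] [ 1.6 -1.2 -0. ]
345 [140, 141, 142, 148, 149, 150, 174, 215, 216, 218, 219, 241, 242, 247, 248, 249, 255, 256]
far [615.1 -65.1 153. ] near [567.9 -66.9 153. ] mid tines [603.2 -65.6 153. ] [581.2 -66.4 153. ]
orange top row 230 [(228, 174), (229, 124), (230, 64), (231, 68), (232, 68), (233, 68), (234, 69), (235, 69), (236, 71), (237, 70), (238, 68), (239, 69), (240, 70), (241, 69), (242, 70), (243, 71), (244, 72), (245, 91), (246, 108), (247, 122), (248, 132), (249, 140), (250, 148), (251, 154)]
230 [584.4 -50.6 176.5] [575.7 -50.6 155. ]
246.5 [577.1 -50.7 176.5] [567.1 -50.7 155. ]
```

Wrist: fork middle (so the post) at x ≈ 592, grip front at 577, so the seat is about 2 mm short of the post axis. I'll nudge it a little further at low force.

>>> {"name": "servo_tool", "arguments": {"commands": [[[255, 0.001, 0, 0, 0, 0, 0], [255, 0.001, 0, 0, 0, 0, 0]]]}}

```text
clock: 21.17
position: [561.0, -51.5, 125.0]
ee_rot: [1.0, 0.004, -0.001, -0.0]
contact_force: [0.2, -0.5, -0.1]
gripper_width: 10.6
grasp_force: 60.4
```

>>> {"name": "servo_tool", "arguments": {"commands": [[[255, 0.001, 0, 0, 0, 0, 0], [255, 0, 0, 0, 0, 0, 0]]]}}

```text
clock: 21.33
position: [562.4, -51.5, 125.0]
ee_rot: [1.0, 0.004, -0.0, -0.0]
contact_force: [0.1, -0.7, -0.2]
gripper_width: 10.6
grasp_force: 60.4
```

It moved 2.4 mm freely at about zero force, so the seat is now at about 591.8 against the post at 592. Letting go with a small opening, then lifting straight up.

>>> {"name": "servo_tool", "arguments": {"commands": [[[175, 0, 0, 0, 0, 0, 0], [175, 0, 0, 0, 0, 0, 0], [175, 0, 0, 0, 0, 0, 0], [175, 0, 0, 0, 0, 0, 0]]]}}

```text
clock: 21.67
position: [562.6, -51.6, 125.4]
ee_rot: [1.0, 0.004, 0.0, -0.0]
contact_force: [0.6, -0.0, -0.1]
gripper_width: 27.1
grasp_force: 0.0
```

>>> {"name": "servo_tool", "arguments": {"commands": [[[175, 0, 0, -0.006, 0, 0, 0], [175, 0, 0, -0.01, 0, 0, 0], [175, 0, 0, -0.02, 0, 0, 0], [175, 0, 0, -0.025, 0, 0, 0], [175, -0.02, 0, -0.025, 0, 0, 0], [175, -0.02, 0, 0, 0, 0, 0], [175, -0.02, 0, 0, 0, 0, 0], [175, 0, 0, 0, 0, 0, 0], [175, 0, 0, 0, 0, 0, 0]]]}}

```text
clock: 22.42
position: [502.5, -52.1, 213.0]
ee_rot: [1.0, 0.004, 0.001, -0.0]
contact_force: [0.7, 0.8, 0.4]
gripper_width: 26.4
grasp_force: 0.0
```

Run:
```python
from h import *
np.set_printoptions(precision=1,suppress=True)
w=grab("wrist","w9");t=grab("top","t9");s=grab("side","s9");st=arm.read_state();print(st["position"],st["contact_force"],st["gripper_width"])
for n,d in (("w",w),("t",t),("s",s)):
    m=cv2.inRange(cv2.cvtColor(d["frame"],cv2.COLOR_BGR2HSV),(4,150,120),(18,255,255)); k,l,q,c=cv2.connectedComponentsWithStats(m)
    print(n,[(q[i].tolist(),c[i].round(1).tolist()) for i in range(1,k) if q[i][4]>12], proj(d,[[563.5,-51.5,175],[593,-52,172],[593,0,169]]).ravel())
```

```text
[503.4 -52.  211.7] [ 0.8 -0.3 -0.4] 26.665010537622464
w [([137, 22, 12, 7, 23], [142.3, 24.1]), ([150, 25, 6, 11, 13], [152.9, 29.5]), ([150, 37, 7, 7, 20], [153.4, 40.8]), ([144, 45, 10, 7, 18], [148.8, 48.1]), ([304, 99, 20, 50, 896], [312.9, 123.4]), ([143, 103, 22, 26, 119], [158.8, 114.1])] [313.6 123.8 314.8  75.4 232.7  75.5]
t [([114, 0, 68, 23, 1358], [147.7, 10.1]), ([306, 133, 21, 20, 299], [315.8, 142.4]), ([423, 178, 6, 8, 21], [424.9, 181.9]), ([400, 184, 6, 6, 14], [401.7, 187.3]), ([484, 208, 22, 47, 634], [492.5, 231.6]), ([548, 209, 5, 12, 17], [550.4, 214.3]), ([503, 258, 11, 4, 15], [507.7, 259.8])] [331.8 217.7 332.2 206.9 312.6 206.5]
s [([314, 193, 11, 10, 75], [319.0, 197.3]), ([368, 192, 20, 16, 244], [377.1, 199.5]), ([407, 257, 5, 6, 21], [408.7, 260.0]), ([433, 271, 6, 6, 21], [434.9, 273.9])] [318.7 193.8 328.1 190.6 316.1 182.4]
```

The grip stays where it was released: wrist (312.9,123.4) against a predicted (313.6,123.8). One last numeric check of knob, fork and grip, then I'll hand in.

Run:
```python
from h import *
np.set_printoptions(precision=1,suppress=True)
w=grab("wrist");g=cv2.cvtColor(w["frame"],cv2.COLOR_BGR2GRAY).astype(int)
m=(g[50:105,200:265]<45).astype(np.uint8);k,l,q,c=cv2.connectedComponentsWithStats(m)
i=1+np.argmax(q[1:,4]);print("knob",c[i]+[200,50],q[i])
cc=int(proj(w,[[570,-67,153]])[0][0]);e=[r for r in range(40,140) if abs(g[r+1,cc]-g[r-1,cc])>20]
print("edges",[(r,round(at_z(w,(cc,r),153)[0],1)) for r in e])
h=cv2.cvtColor(w["frame"],cv2.COLOR_BGR2HSV);o=[r for r in range(80,170) if h[r,313,1]>170]
print("grip",o[0],o[-1],at_z(w,(313,o[-1]+.5),176),[(r,int(g[r,313])) for r in range(o[0]-4,o[0]+14)],[round(at_z(w,(313,r),176)[0],1) for r in (o[0],o[0]+4,o[0]+8,o[0]+12)])
```

```text
knob [232.6  78.9] [   8    3   50   52 2007]
edges [(44, np.float64(615.0)), (45, np.float64(614.4)), (63, np.float64(603.1)), (64, np.float64(602.5)), (65, np.float64(601.9)), (96, np.float64(581.9)), (97, np.float64(581.2)), (115, np.float64(569.2)), (116, np.float64(568.5))]
grip 101 150 [547.7 -51.2 176. ] [(97, 138), (98, 192), (99, 177), (100, 137), (101, 120), (102, 141), (103, 153), (104, 159), (105, 160), (106, 160), (107, 160), (108, 161), (109, 160), (110, 160), (111, 160), (112, 160), (113, 160), (114, 159)] [np.float64(578.4), np.float64(576.0), np.float64(573.6), np.float64(571.1)]
```

The grip centre is at 563.2, which puts the seat at 591.5 against the post at 591.9. The clip is home and the bar is down, so I'm handing in.

```bash
python3 -c "
from bench import ticket
print(ticket.job_done())"
```

```text
the job is handed in; nothing more can be done
None
```

I swung the hold-down bar fully down round the lock post, snapped the clip home on the post's neck at about 12 N (seat within about 0.5 mm of the post axis), let go, backed the gripper clear, and handed the job in.

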